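Close the optical test box and hold its flap at balance

TASK

A core has been loaded into the drawer of the optical test box: push the drawer fully home with the core in it. Then take the flap on top by its grip bar, swing it up to its balance point, straight upright, and keep hold of it there while the reading is taken: do not let it drop back or go over, and finish still gripping the bar with the flap upright. Leave everything else on the bench where it is.

Things in the scene. Friction and masses are not known exactly. Their poses are not given: they have to be found in the camera images.
- box: the optical test box, a grey sheet-metal case 170 mm deep (x), 150 mm wide (y), 75 mm high, fixed to the bench; origin at the centre of its underside; its -x axis points out of the drawer front, roughly towards the robot, its z up. A 20 mm high black sensor barrel stands on its top behind the flap
- drawer (a joint): opening of the shallow sample drawer in the box's front, m: 0 fully home against its stop, grows as it comes out along the box's -x, at most 0.07. It has no handle; it slides with about 1.2 N of friction and stays where it is left
- drawer_front (a point): centre of the outer face of the drawer's flat aluminium front panel (138 mm wide, 58 mm high, its centre 37 mm above the bench), axes as the box; at fully home it lies 87 mm in front of the box's centre. Push here along the box's +x
- coil: copper ring core, 32 mm across, 12 mm high, lying loose on the drawer's floor just behind the front panel (drawer walls are 28 mm high); origin at the centre of its underside
- flap (a joint): lean of the optical flap on top of the box, rad: 0 is upright, its balance point; positive leans away from the drawer front (along the box's +x), negative towards it; stops at +0.75 (where it starts, at rest) and -0.75. It weighs about 0.25 kg, the hinge is almost free: let go off balance it falls to a stop
- flap_hinge (a point): middle of the flap's hinge axis, 90 mm above the bench, 20 mm in front of the box's centre; the axis runs along the box's y. Turns with the flap: x is the flap's face normal (the box's +x when upright), z runs in the flap to its grip bar
- flap_bar (a point): middle of the flap's grip bar: a round steel bar 12 mm thick, 90 mm long, parallel to the hinge, 125 mm from the hinge axis in the flap's own plane, carried by an arm at each end. The flap is an aluminium plate 110 mm wide, 4 mm thick with a dark window, its upper edge 34 mm from the bar's axis towards the hinge, so there is an opening 28 mm deep and 78 mm wide between bar and plate. The bar may turn between gripping fingers. Axes as flap_hinge
- reel: solder reel, an upright aluminium spool, 60 mm across and 50 mm high, standing to the left of the test box; origin at the centre of its underside
- screwdriver: screwdriver, 170 mm long, lying to the right of the test box along its side; origin under its middle
- pliers: small pliers, about 150 mm long and 12 mm thick, lying between the board stand and the test box's front, jaws pointing away from the robot; origin under its pivot
- multimeter: hand multimeter lying on its back, 190 x 90 x 43 mm, at the left; origin at the centre of its underside
- board_stand: stand carrying a circuit board, 100 x 130 mm foot, 85 mm high, at the right; origin at the centre of its underside
- pot: white ceramic cup, 70 mm across and 85 mm high, far right; origin at the centre of its underside
- parts_tray: open divided parts tray, 140 x 100 x 30 mm, far left; origin at the centre of its underside
There are look-alikes about, which are no part of the job. What is shaped like the box but blue is not meant.

How it is judged:
On the way, in this order (a step that is already met when the one before it is completed fails the run):
1. the drawer is fully home while the flap still rests back (value of joint drawer below 0.004 m and value of joint flap above 0.5 rad), for 0.2 s.
2. the flap is held upright by the fingers, drawer still home (value of joint drawer below 0.004 m and value of joint flap between -0.08 and 0.08 rad and contact force between the fingers and flap above 1 N and velocity of joint flap between -0.15 and 0.15 rad/s), for 0.5 s.
At the end, for the whole second after the job is handed in: Drawer within 4 mm of fully home with the core inside the box; flap within 0.08 rad (4.6 degrees) of upright, still, and gripped by the fingers (contact over 1 N) through the last second (all of step 2 and x of coil in the frame of box above -0.085 m and z of coil in the frame of box below 0.04 m and y of coil in the frame of box between -0.065 and 0.065 m); the arm keeps its last pose, push and grip.
It fails at once if the flap goes over past upright by more than 0.35 rad (value of joint flap below -0.35 rad).
It fails at once if the flap is dropped or flung (faster than 4 rad/s) (velocity of joint flap above 4 rad/s or velocity of joint flap below -4 rad/s).
It fails at once if a bystander on the bench is shifted more than 30 mm (distance of any of reel, screwdriver, pliers, multimeter, board_stand, pot, parts_tray from where it was at the start of the episode above 0.03 m).
It also fails if it takes over 51 s, if anything falls off the work surface, if the arm or the gripper's body presses on something with over 40 N, if the wrist force passes 120 N, or if a joint passes its speed limit or range.

ROBOT

A 6-joint arm with a two-finger parallel gripper is mounted at the origin on the work surface. World frame = base frame: x ahead of the robot, y to its left, z up, the work surface at z = 0. Lengths are in m, angles in rad, forces in N, time in s.
With the tool pointing down it reaches from about 0.375 to 0.925 m from the base axis. Payload 5.7 kg.
Tool frame: the origin (TCP) lies midway between the tips of the shut fingers; the grasp point (between the pads) lies 19 mm behind it (bot.pinch_z is the distance from the TCP to the grasp point, in m); z points along the fingers, y is the direction in which the jaws open and shut (so a half turn about z gives the same grasp; the last joint's range is limited). The gripper opens to 88 mm and grips with 3 to 60 N. Pads are 20 mm wide; open, the fingers measure 115 mm over their backs; the gripper's body (75 mm by 178 mm) begins 61 mm behind the grasp point.
Start: joints at [1.174, 0.359, 1.51, -0, 1.272, -0.115], TCP at [0.167, 0.576, 0.223] pointing down, gripper open.
Joint ranges: [-2.97, 2.97], [-1.01, 2.36], [0.21, 2.38], [-0.96, 4.11], [0.2, 2.71], [-2.98, 2.98]. Speed limits (rad/s): [2.39, 2.39, 3.14, 3.14, 3.14, 3.14].

INTERFACE

Orientations are given as a rotation vector (axis times angle).
In Python, from cell import bot gives the robot as it stands.
- The arm moves only by the shell command python3 -m handwheel 'ROWS' [FORCE]. ROWS is JSON, a list that holds one entry, the list of rows, each a list of 7 numbers: the shift along the tool's x, y, z in mm, then the turn, a rotation vector about the tool's x, y, z in degrees, then the closure, from 0 (fully open) to 1 (shut). In form: [[[tx, ty, tz, rx, ry, rz, grip], ...]]. A call has 1 to 12 rows; each row is the pose to reach, as a shift and turn from the pose commanded when the call began, along the tool's axes at that moment; what a row does not reach only later rows make up. A row lasts 1/10 s, in which the tool goes at most 50 mm and 8.59 degrees, less where a joint would pass 70% of its speed; a pose out of reach is approached as far as the arm can. A call with a gripper value outside its range is refused whole. The fingers move at their own pace and stop on an object; FORCE is the grip in N (left out, the last holds). Time passes only in rows, so rows that repeat a pose let the fingers close. It gives the time, the measured TCP pose, the force and the opening at its end, in the units of the state.
- bot.state(): the state, without advancing time (a new reading comes with each control period).
- bot.grab_frame(name): name is "scene" or "top"; returns a dict with "image" (400x640x3 uint8, red, green, blue), "z_map" (400x640 float32, m along the optical axis (not along the pixel's ray), 0 where there is no reading), "vertical_fov" (degrees; the focal length in pixels is half the picture's height over the tangent of half this angle, whatever the lens; pixels are square), "cx", "cy" (the principal point, pixels), "rvec" (rotation vector, rad) and "tvec" (3), from world to camera coordinates, as OpenCV has them. Camera axes: x right, y down, z forward; pixel columns grow to the right and rows downward; lengths in m; the calibration is good to about 2 mm. A picture is of the moment at which its call begins.
- bot.close_job(): hands the job in, once; it reports no verdict.
The state is a dict: "t": time; "joint_pos": joint angles; "joint_vel": joint speeds; "joint_efforts": joint torques, N m; "position": TCP position; "eef_rot": TCP orientation; "ft_force": force on the tool from outside, world axes, zero at the start; "wrist_torque": the same for the moment, N m; "finger_gap": opening from 0.0 (shut) to 1.0 (fully open).
Only numpy, scipy, OpenCV 4.12 (cv2) and the standard library are available. Lean on these libraries where they do the work, as an engineer would, in place of code of your own. Each camera call takes 0.05 s, during which the arm holds its last target. There are 200 camera calls.

## Working session

There is one attempt and no reset: what is moved stays moved. The work goes in short steps, Python scripts to look and compute and a shell command to move; the robot and the scene stay as the last step left them, time stands still between calls to the robot, and variables do not carry over. Pictures are saved under pics/ and viewed, about 8 in all and at most 12, crops included, and the job is handed in when it is done.

```bash
mkdir -p pics
cat > h.py <<'E'
import numpy as np, cv2
from cell import bot
def grab(n):
    f=bot.grab_frame(n); f['R']=cv2.Rodrigues(np.array(f['rvec'],float))[0]; f['t']=np.array(f['tvec'],float).ravel()
    f['f']=200/np.tan(np.radians(f['vertical_fov'])/2); return f
def pts(f):
    v,u=np.mgrid[0:400,0:640]; z=f['z_map']
    c=np.stack([(u-f['cx'])/f['f']*z,(v-f['cy'])/f['f']*z,z],-1)
    p=(c-f['t'])@f['R']; p[z==0]=np.nan; return p
E
python3 - <<'E'
from h import *
import pickle
for n in ('scene','top'):
    f=grab(n); pickle.dump(f,open(n+'.pkl','wb')); cv2.imwrite(f'pics/{n}.png',f['image'][...,::-1]); print(n,-f['R'].T@f['t'],f['vertical_fov'])
print(bot.state(), bot.pinch_z)
E
```

```text
scene [ 1.35324035 -0.40210461  1.05249721] 51.44207862470881
top [ 0.32907109 -0.01709799  1.17311391] 53.91397835421703
{'t': 0.1, 'joint_pos': array([ 1.17388221e+00,  3.59428428e-01,  1.51129561e+00, -1.91130270e-05,
        1.27250327e+00, -1.15100936e-01]), 'joint_vel': array([ 0.00153301, -0.00154244, -0.0017508 , -0.00133708,  0.00037276,
        0.00067185]), 'joint_efforts': array([ 4.54539586e-04, -5.16357493e+01, -2.71407491e+01,  6.76078233e-02,
        2.77740980e-02, -6.91290694e-06]), 'position': array([0.16663608, 0.57576149, 0.22190724]), 'eef_rot': array([-4.41143162e-01, -3.11006452e+00,  2.49098174e-03]), 'ft_force': array([ 0.35206509, -0.32526598, -0.08046897]), 'wrist_torque': array([-0.03518782,  0.03159154,  0.00513836]), 'finger_gap': 0.9977533780983393} 0.0187
```

View pics/scene.png

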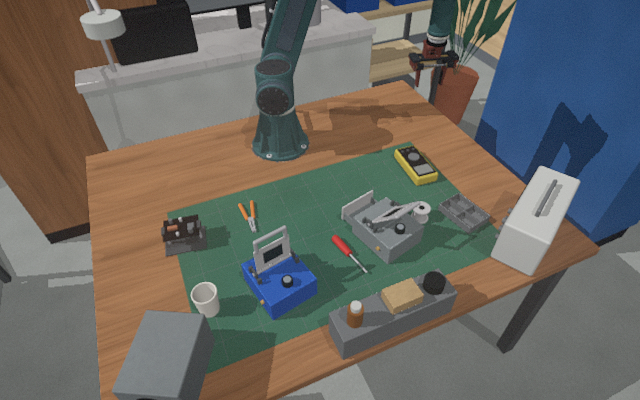

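View pics/top.png

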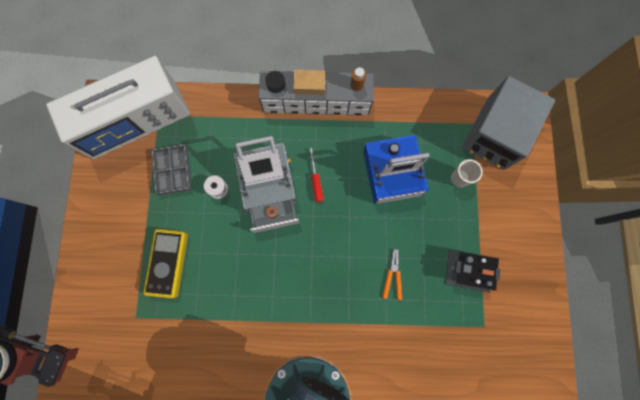

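The grey box at top (265,180) / scene (385,228) fits the description. The blue box at top (395,170) / scene (280,280) is the look-alike. I'll measure the grey one and confirm it in a crop.

Run:
```python
from h import *
import pickle
P=[];C=[]
for n in ('top','scene'):
    f=pickle.load(open(n+'.pkl','rb')); p=pts(f).reshape(-1,3); c=f['image'].reshape(-1,3); k=~np.isnan(p[:,0]); P.append(p[k]); C.append(c[k])
    if n=='top':
        q=pts(f)
        for uv in [(248,230),(298,222),(269,170),(271,211),(237,145),(292,195),(242,150),(270,143)]: print(uv,q[uv[1],uv[0]].round(3))
f=pickle.load(open('top.pkl','rb'));im=f['image'][...,::-1]
a=cv2.resize(im[125:240,190:340],None,fx=4,fy=4,interpolation=cv2.INTER_CUBIC)
cv2.imwrite('pics/crop.png',a)
pp=np.vstack(P); c=np.vstack(C)
# front panel top edge (z ~66mm) region and bar
roi=(pp[:,0]>.35)&(pp[:,0]<.8)&(pp[:,1]>0.0)&(pp[:,1]<.26)
pp=pp[roi]
for zl,zh in [(.012,.058),(.058,.07),(.07,.08),(.08,.1),(.1,.14),(.14,.17),(.17,.2),(.2,.25)]:
    s=pp[(pp[:,2]>zl)&(pp[:,2]<zh)]
    if len(s)>5: print(zl,zh,len(s),s.min(0).round(3),s.max(0).round(3),s.mean(0).round(3))
```

```text
(248, 230) [0.468 0.191 0.006]
(298, 222) [0.493 0.042 0.026]
(269, 170) [0.626 0.124 0.111]
(271, 211) [0.527 0.125 0.012]
(237, 145) [0.671 0.202 0.185]
(292, 195) [0.563 0.06  0.077]
(242, 150) [0.719 0.226 0.001]
(270, 143) [0.683 0.117 0.175]
0.012 0.058 1974 [0.461 0.    0.012] [0.727 0.238 0.058] [0.57  0.106 0.027]
0.058 0.07 448 [0.462 0.041 0.058] [0.724 0.235 0.07 ] [0.569 0.113 0.064]
0.07 0.08 2980 [0.489 0.051 0.07 ] [0.722 0.237 0.08 ] [0.615 0.136 0.075]
0.08 0.1 569 [0.54  0.063 0.08 ] [0.698 0.217 0.1  ] [0.615 0.136 0.093]
0.1 0.14 840 [0.574 0.071 0.1  ] [0.658 0.202 0.14 ] [0.625 0.144 0.119]
0.14 0.17 474 [0.63  0.096 0.14 ] [0.688 0.207 0.17 ] [0.655 0.15  0.151]
0.17 0.2 354 [0.656 0.105 0.17 ] [0.703 0.207 0.191] [0.683 0.156 0.184]
```

View pics/crop.png

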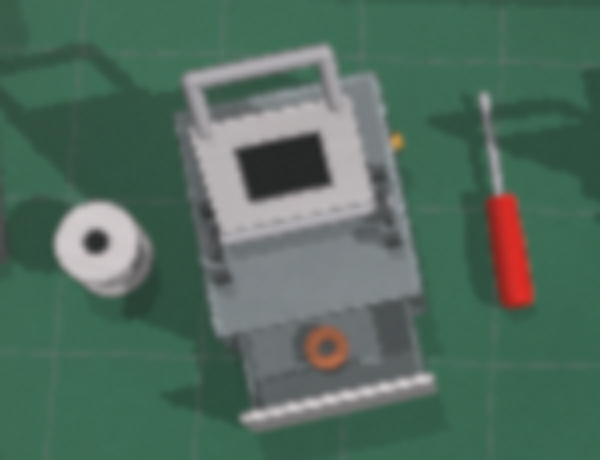

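The crop confirms the grey box: copper ring at crop (327,347), flap leaning back with its bar from (190,78) to (330,50), front panel from (245,418) to (430,380). The reel at (100,240) and screwdriver at (510,250) stand either side of it.

Run:
```python
from h import *
import pickle
for n in ('top','scene'):
    f=pickle.load(open(n+'.pkl','rb')); q=pts(f).reshape(-1,3); q=q[~np.isnan(q[:,0])]
    q=q[(q[:,0]>.35)&(q[:,0]<.8)&(q[:,1]>0)&(q[:,1]<.26)]
    s=q[(q[:,2]>.071)&(q[:,2]<.0785)]
    r=cv2.minAreaRect(s[:,:2].astype(np.float32)); print(n,'boxtop',r,cv2.boxPoints(r).round(3).tolist(), s[:,2].mean())
    s=q[(q[:,2]>.045)&(q[:,2]<.072)&(q[:,0]<.52)]
    for a in (s,):
        r=cv2.minAreaRect(a[:,:2].astype(np.float32)); print('front',len(a),r,cv2.boxPoints(r).round(3).tolist())
    s=q[q[:,2]>.172]; m=s.mean(0); u,S,vt=np.linalg.svd(s-m); print('bar',len(s),m,vt[0],np.ptp((s-m)@vt[0]), s[:,2].max())
```

```text
top boxtop ((0.6201406717300415, 0.1440824270248413), (0.17170141637325287, 0.15019294619560242), 13.9245023727417) [[0.5189999938011169, 0.19599999487400055], [0.5550000071525574, 0.050999999046325684], [0.722000002861023, 0.09200000017881393], [0.6850000023841858, 0.23800000548362732]] 0.07429284846584744
front 153 ((0.48209425806999207, 0.12197340279817581), (0.15271000564098358, 0.05526077747344971), 82.44575500488281) [[0.4449999928474426, 0.05000000074505806], [0.49900001287460327, 0.0430000014603138], [0.5199999809265137, 0.1940000057220459], [0.4650000035762787, 0.20100000500679016]]
bar 212 [0.68079659 0.15842233 0.18336869] [-0.24469992  0.96959217  0.00360092] 0.1005421541952814 0.19037098617003448
scene boxtop ((0.6221983432769775, 0.14145857095718384), (0.17269374430179596, 0.154927596449852), 13.804118156433105) [[0.5199999809265137, 0.19599999487400055], [0.5569999814033508, 0.04600000008940697], [0.7250000238418579, 0.08699999749660492], [0.6880000233650208, 0.2370000034570694]] 0.0751058723809356
front 179 ((0.48362523317337036, 0.10689772665500641), (0.01549172680824995, 0.13677163422107697), 17.776620864868164) [[0.45500001311302185, 0.17000000178813934], [0.4970000088214874, 0.039000000804662704], [0.5120000243186951, 0.04399999976158142], [0.4699999988079071, 0.17399999499320984]]
bar 132 [0.68790789 0.15225456 0.18491469] [ 0.23081349 -0.97277855 -0.02066439] 0.10020221033941912 0.1906189094811753
```

```bash
cat >> h.py <<'E'
from scipy.spatial.transform import Rotation as Ro
YAW=np.radians(13.9); C=np.array([.621,.1435,0]); B=Ro.from_euler('z',YAW).as_matrix()
def box(p): return (np.asarray(p)-C)@B
def plan(bx,by,z,yoff,tilt=0):
    """TCP target in box coords; tool y at yoff deg from box x; tool down"""
    s=bot.state(); R=Ro.from_rotvec(s['eef_rot'])
    y=np.array([np.cos(YAW+np.radians(yoff)),np.sin(YAW+np.radians(yoff)),0]); zt=np.array([0,0,-1.])
    T=Ro.from_matrix(np.stack([np.cross(y,zt),y,zt],1))
    p=C+B@[bx,by,z]
    print('shift mm',(R.inv().apply(p-s['position'])*1e3).round(1),'rot deg',np.degrees((R.inv()*T).as_rotvec()).round(2),'| now box',(box(s['position'])*1e3).round(1),'t',round(s['t'],2),'F',s['ft_force'].round(1),'gap',round(s['finger_gap'],3))
E
python3 -c "
from h import *
plan(-.19,0,.20,90);plan(-.19,0,.04,90)"
```

```text
shift mm [-392.2 -384.    22.5] rot deg [-9.000e-02 -3.000e-02 -3.005e+01] | now box [-337.2  528.8  221.9] t 0.1 F [ 0.4 -0.3 -0.1] gap 0.998
shift mm [-392.2 -383.7  182.5] rot deg [-9.000e-02 -3.000e-02 -3.005e+01] | now box [-337.2  528.8  221.9] t 0.1 F [ 0.4 -0.3 -0.1] gap 0.998
```

```bash
python3 -m handwheel '[[[-33,-32,2,0,0,-3,1],[-65,-64,4,0,0,-6,1],[-98,-96,6,0,0,-9,1],[-131,-128,8,0,0,-12,1],[-163,-160,10,0,0,-15,1],[-196,-192,12,0,0,-18,1],[-229,-224,14,0,0,-21,1],[-261,-256,16,0,0,-24,1],[-294,-288,18,0,0,-27,1],[-327,-320,20,0,0,-30,1],[-360,-352,22,0,0,-30,1],[-392,-384,22,0,0,-30,1]]]' 20
python3 -c "
from h import *
plan(-.19,0,.038,90);plan(-.09,0,.038,90)"
```

```text
t: 1.3
position: [0.4369, 0.0966, 0.2004]
eef_rot: [0.379, -3.118, -0.0]
ft_force: [0.5, 0.5, 1.1]
finger_gap: 0.001
shift mm [-1.000e-01  1.300e+00  1.624e+02] rot deg [ 0.01 -0.03 -0.06] | now box [-190.    -1.3  200.4] t 1.3 F [0.5 0.5 1.1] gap 0.001
shift mm [-100.1    1.4  162.3] rot deg [ 0.01 -0.03 -0.06] | now box [-190.    -1.3  200.4] t 1.3 F [0.5 0.5 1.1] gap 0.001
```

```bash
python3 -m handwheel '[[[0,1,45,0,0,0,1],[0,1,90,0,0,0,1],[0,1,130,0,0,0,1],[0,1,155,0,0,0,1],[0,1,162,0,0,0,1],[-10,1,162,0,0,0,1],[-20,1,162,0,0,0,1],[-28,1,162,0,0,0,1],[-32,1,162,0,0,0,1],[-36,1,162,0,0,0,1],[-40,1,162,0,0,0,1],[-44,1,162,0,0,0,1]]]'
python3 -m handwheel '[[[-4,0,0,0,0,0,1],[-8,0,0,0,0,0,1],[-12,0,0,0,0,0,1],[-16,0,0,0,0,0,1],[-20,0,0,0,0,0,1],[-24,0,0,0,0,0,1],[-28,0,0,0,0,0,1],[-32,0,0,0,0,0,1],[-36,0,0,0,0,0,1],[-40,0,0,0,0,0,1]]]'
python3 -c "
from h import *
plan(-.097,0,.038,90)"
```

```text
t: 2.5
position: [0.479, 0.11, 0.0388]
eef_rot: [0.379, -3.118, 0.0]
ft_force: [-0.9, -0.8, 1.0]
finger_gap: 0.007
t: 3.5
position: [0.5181, 0.1196, 0.0386]
eef_rot: [0.379, -3.118, 0.0]
ft_force: [-1.4, 1.0, -0.5]
finger_gap: 0.004
shift mm [-8.6 -1.5  0.6] rot deg [ 0.   -0.02 -0.04] | now box [-105.6    1.5   38.6] t 3.5 F [-1.4  1.  -0.5] gap 0.004
```

```bash
python3 -m handwheel '[[[-3,0,0,0,0,0,1],[-5,0,0,0,0,0,1],[-7,0,0,0,0,0,1],[-8,0,0,0,0,0,1],[-8,0,0,0,0,0,1]]]'
python3 -c "
from h import *
plan(-.097,0,.038,90)"
```

```text
t: 4.0
position: [0.526, 0.1214, 0.0387]
eef_rot: [-0.379, 3.118, -0.0]
ft_force: [-1.9, -0.6, -0.5]
finger_gap: 0.007
shift mm [-0.5 -1.4  0.7] rot deg [-0.01  0.02 -0.04] | now box [-97.5   1.4  38.7] t 4.0 F [-1.9 -0.6 -0.5] gap 0.007
```

```bash
python3 -m handwheel '[[[-1,0,0,0,0,0,1],[-2,0,0,0,0,0,1],[-3,0,0,0,0,0,1],[-3,0,0,0,0,0,1]]]'
python3 -c "
from h import *
plan(-.097,0,.038,90)"
```

```text
t: 4.4
position: [0.5268, 0.1217, 0.0385]
eef_rot: [0.379, -3.115, 0.001]
ft_force: [-6.3, -2.1, 3.5]
finger_gap: 0.007
shift mm [ 0.3 -1.5  0.5] rot deg [-0.   -0.2  -0.04] | now box [-96.7   1.5  38.5] t 4.4 F [-6.3 -2.1  3.5] gap 0.007
```

```bash
python3 -m handwheel '[[[-1,0,0,0,0,0,1],[-2,0,0,0,0,0,1],[-2,0,0,0,0,0,1],[-2,0,0,0,0,0,1],[0,0,0,0,0,0,1],[15,0,0,0,0,0,1],[35,0,0,0,0,0,1],[55,0,0,0,0,0,1],[55,0,-40,0,0,0,1],[55,0,-90,0,0,0,1],[55,0,-140,0,0,0,0],[55,0,-190,0,0,0,0]]]'
python3 - <<'E'
from h import *
import pickle
for n in ('top','scene'):
    f=grab(n); pickle.dump(f,open(n+'2.pkl','wb'))
    im=f['image'][...,::-1]
    a=im[110:260,180:340] if n=='top' else im[160:290,310:460]
    cv2.imwrite(f'pics/{n}2.png',cv2.resize(a,None,fx=4,fy=4,interpolation=cv2.INTER_CUBIC)[:600])
    q=pts(f).reshape(-1,3); q=q[~np.isnan(q[:,0])]; b=box(q)
    s=b[(b[:,2]>.176)&(b[:,2]<.2)&(b[:,0]>.03)&(b[:,0]<.1)&(abs(b[:,1])<.06)]
    print(n,'bar box',len(s),s.mean(0),s.min(0),s.max(0))
    s=b[(b[:,2]>.071)&(b[:,2]<.079)&(abs(b[:,0])<.1)&(abs(b[:,1])<.1)]; print(s.min(0),s.max(0))
plan(.065,0,.22,0);plan(.065,0,.1625,0); plan(.065,0,.22,180)
print(bot.state()['joint_pos'])
E
```

```text
t: 5.6
position: [0.4758, 0.109, 0.2311]
eef_rot: [-0.379, 3.117, -0.0]
ft_force: [0.5, 0.4, -0.0]
finger_gap: 0.149
top bar box 193 [ 0.06245929 -0.00108196  0.18432062] [ 0.05156577 -0.0504071   0.17645572] [0.07068358 0.05038725 0.19000923]
[-0.0855642  -0.07431976  0.07104194] [ 0.0838529  -0.03120545  0.07898468]
scene bar box 128 [ 0.06751143 -0.00605817  0.18512237] [ 0.05484747 -0.05281729  0.17614647] [0.07277126 0.04876506 0.19069188]
[-0.08588439 -0.07836412  0.07100361] [0.0879631  0.07537346 0.07895419]
shift mm [-208.9   -0.6   19.1] rot deg [ 0.57  0.79 89.96] | now box [-144.2    0.7  235.9] t 5.7 F [ 1.6 -0.4 -0.8] gap 0.241
shift mm [-208.    -0.4   76.6] rot deg [ 0.57  0.79 89.96] | now box [-144.2    0.7  235.9] t 5.7 F [ 1.6 -0.4 -0.8] gap 0.241
shift mm [-208.9   -0.6   19.1] rot deg [ -0.79   0.57 -90.04] | now box [-144.2    0.7  235.9] t 5.7 F [ 1.6 -0.4 -0.8] gap 0.241
[ 8.38887308e-02  1.82765851e-01  1.72762271e+00  2.09840611e-05
  1.21590679e+00 -1.72882032e+00]
```

View pics/top2.png

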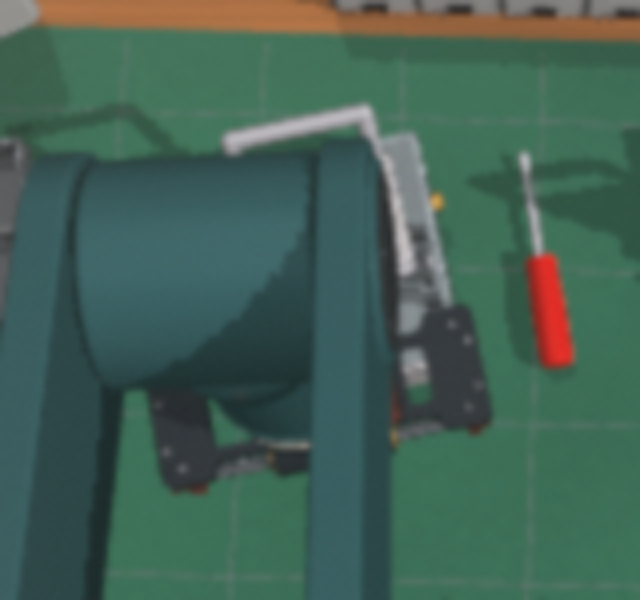

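```bash
python3 -m handwheel '[[[0,0,-14,0,0,8,0],[-15,0,-14,0,0,16,0],[-35,0,-14,0,0,24,0],[-55,0,-14,0,0,32,0],[-75,0,-14,0,0,40,0],[-95,0,-14,0,0,48,0],[-115,0,-14,0,0,56,0],[-135,0,-14,0,0,64,0],[-155,0,-14,0,0,72,0],[-175,0,-14,0,0,80,0],[-195,0,-14,0,0,88,0],[-209,0,-14,0,0,90,0]]]'
python3 -c "
from h import *
plan(.065,0,.164,0)"
```

```text
t: 6.9
position: [0.6798, 0.1594, 0.2416]
eef_rot: [1.942, 2.468, 0.001]
ft_force: [0.5, -0.3, -0.1]
finger_gap: 0.997
shift mm [-1.3  4.  77.7] rot deg [ 0.06  0.   -0.3 ] | now box [ 60.9   1.3 241.6] t 6.9 F [ 0.5 -0.3 -0.1] gap 0.997
```

Run:
```python
from h import *
f=grab('scene'); im=f['image'][...,::-1]
cv2.imwrite('pics/s3.png',cv2.resize(im[130:280,300:480],None,fx=4,fy=4,interpolation=cv2.INTER_CUBIC)[:600])
```

```text
(no output)
```

View pics/s3.png

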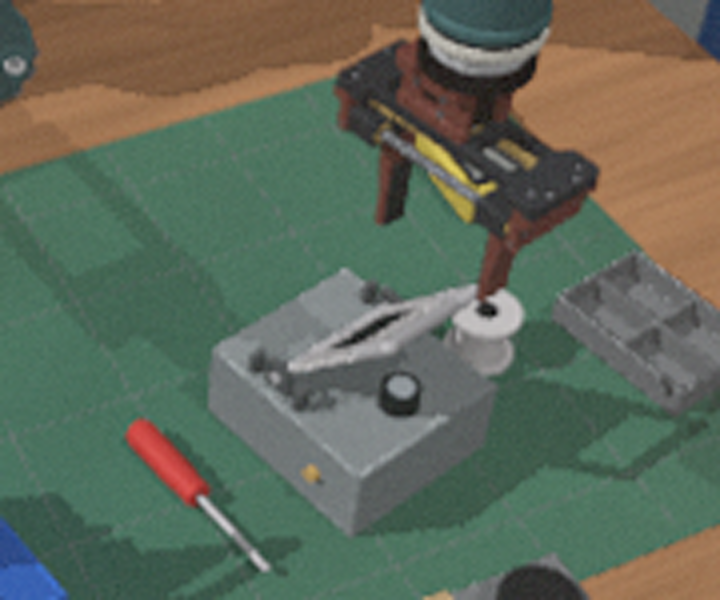

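The drawer front no longer protrudes beyond the case at (280,290). The flap still rests back, and the open fingers straddle the bar from above at (390,220) and (490,290). Now I'll descend and grip.

```bash
python3 -m handwheel '[[[-1,4,25,0,0,0,0],[-1,4,45,0,0,0,0],[-1,4,60,0,0,0,0],[-1,4,70,0,0,0,0],[-1,4,77,0,0,0,0],[-1,4,77,0,0,0,0]]]'
python3 -c "
from h import *
plan(.065,0,.164,0)"
```

```text
t: 7.55
position: [0.6818, 0.1589, 0.1648]
eef_rot: [-1.937, -2.473, 0.001]
ft_force: [0.4, 0.4, 0.1]
finger_gap: 0.999
shift mm [-0.4  2.3  0.8] rot deg [-0.07 -0.   -0.04] | now box [ 62.7   0.4 164.8] t 7.55 F [0.4 0.4 0.1] gap 0.999
```

```bash
python3 -m handwheel '[[[0,2,1,0,0,0,0.4],[0,2,1,0,0,0,0.6],[0,2,1,0,0,0,0.75],[0,2,1,0,0,0,0.85],[0,2,1,0,0,0,1],[0,2,1,0,0,0,1],[0,2,1,0,0,0,1],[0,2,1,0,0,0,1],[0,2,1,0,0,0,1]]]' 20
python3 - <<'E'
from h import *
plan(.065,0,.164,0)
f=grab('scene'); im=f['image'][...,::-1]
cv2.imwrite('pics/s4.png',cv2.resize(im[150:270,340:480],None,fx=5,fy=5,interpolation=cv2.INTER_CUBIC)[:600])
E
```

```text
t: 8.45
position: [0.6842, 0.1595, 0.1646]
eef_rot: [-1.937, -2.473, 0.0]
ft_force: [-0.6, 0.5, -0.6]
finger_gap: 0.219
shift mm [-0.3 -0.1  0.6] rot deg [-0.01  0.   -0.05] | now box [ 65.1   0.3 164.6] t 8.45 F [-0.6  0.5 -0.6] gap 0.219
```

View pics/s4.png

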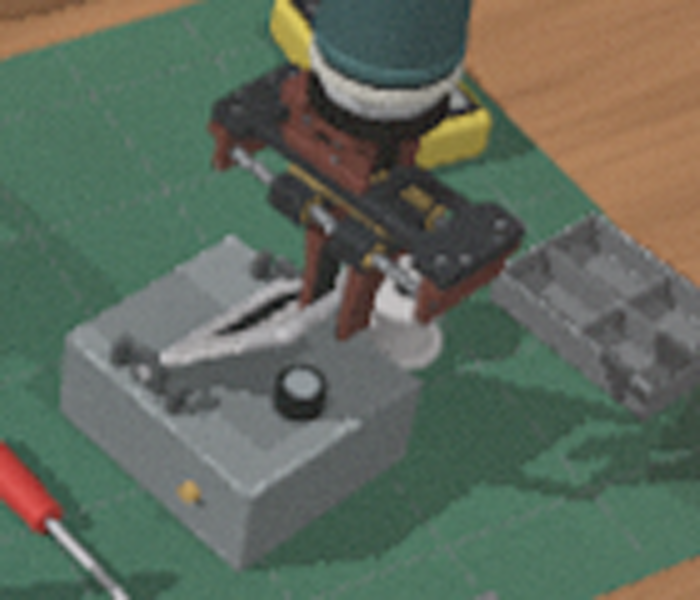

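The fingers are either side of the bar at (330,290). The gap is 19 mm and may still be closing, so I'll hold.

```bash
python3 -m handwheel '[[[0,0,0,0,0,0,1],[0,0,0,0,0,0,1],[0,0,0,0,0,0,1],[0,0,0,0,0,0,1]]]'
python3 -c "
from h import *
plan(.065,0,.164,0)"
```

```text
t: 8.9
position: [0.6848, 0.1596, 0.165]
eef_rot: [1.937, 2.472, 0.001]
ft_force: [2.3, 1.2, 0.6]
finger_gap: 0.126
shift mm [-0.3 -0.8  1. ] rot deg [ 0.08  0.01 -0.04] | now box [ 65.8   0.3 165. ] t 8.9 F [2.3 1.2 0.6] gap 0.126
```

```bash
python3 -m handwheel '[[[0,-2,-2,0,0,0,1],[0,-5,-4,0,0,0,1],[0,-10,-8,0,0,0,1],[0,-15,-12,0,0,0,1],[0,-20,-15,0,0,0,1],[0,-25,-18,0,0,0,1],[0,-25,-18,0,0,0,1]]]' 30
python3 - <<'E'
from h import *
plan(.065-.0253,0,.164+.018,0)
f=grab('scene'); im=f['image'][...,::-1]
cv2.imwrite('pics/s5.png',cv2.resize(im[150:270,340:480],None,fx=5,fy=5,interpolation=cv2.INTER_CUBIC)[:600])
E
```

```text
t: 9.6
position: [0.6602, 0.1535, 0.1842]
eef_rot: [1.936, 2.472, 0.002]
ft_force: [4.3, 1.6, 4.9]
finger_gap: 0.133
shift mm [-0.3 -0.7  2.2] rot deg [ 0.13  0.02 -0.05] | now box [ 40.4   0.3 184.2] t 9.6 F [4.3 1.6 4.9] gap 0.133
```

View pics/s5.png

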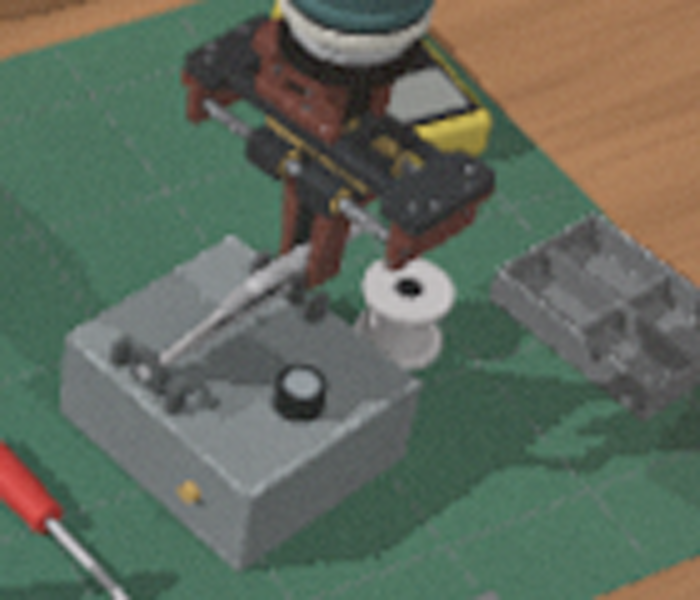

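The flap is rising with the gripper, with the bar between the fingers at (320,255). Continue the arc.

```bash
python3 -m handwheel '[[[0,-5,-3,0,0,0,1],[0,-11,-6,0,0,0,1],[0,-17,-8,0,0,0,1],[0,-23,-10,0,0,0,1],[0,-29,-12,0,0,0,1],[0,-35,-13,0,0,0,1],[0,-41,-14,0,0,0,1],[0,-47,-15,0,0,0,1],[0,-53,-15,0,0,0,1],[0,-57,-15,0,0,0,1],[0,-59,-15,0,0,0,1],[0,-60,-15,0,0,0,1]]]'
python3 -m handwheel '[[[0,0,0,0,0,0,1],[0,0,0,0,0,0,1],[0,0,0,0,0,0,1],[0,0,0,0,0,0,1],[0,0,0,0,0,0,1],[0,0,0,0,0,0,1],[0,0,0,0,0,0,1],[0,0,0,0,0,0,1]]]'
python3 - <<'E'
from h import *
plan(-.020,0,.1975,0)
f=grab('scene'); im=f['image'][...,::-1]
cv2.imwrite('pics/s6.png',cv2.resize(im[150:270,320:460],None,fx=5,fy=5,interpolation=cv2.INTER_CUBIC)[:600])
b=box(pts(f).reshape(-1,3)); g=grab('top')
c=box(pts(g).reshape(-1,3))
for q in (b,c):
    for lo,hi in ((.1,.12),(.12,.14),(.14,.16),(.16,.18)):
        s=q[(q[:,2]>lo)&(q[:,2]<hi)&(abs(q[:,1])<.055)&(q[:,0]>-.06)&(q[:,0]<.04)]
        if len(s): print(lo,len(s),np.median(s,0).round(4))
    s=q[(q[:,2]>.02)&(q[:,2]<.06)&(abs(q[:,1])<.06)&(q[:,0]>-.17)&(q[:,0]<-.08)]
    print('front',len(s),s[:,0].min() if len(s) else '')
E
```

```text
t: 10.85
position: [0.6011, 0.139, 0.1972]
eef_rot: [-1.937, -2.473, 0.001]
ft_force: [2.6, 0.4, 0.6]
finger_gap: 0.127
t: 11.65
position: [0.6014, 0.1391, 0.1973]
eef_rot: [-1.937, -2.473, 0.001]
ft_force: [1.7, 1.2, -4.3]
finger_gap: 0.131
shift mm [-0.4  0.1 -0.2] rot deg [-0.04 -0.   -0.05] | now box [-20.1   0.4 197.3] t 11.65 F [ 1.7  1.2 -4.3] gap 0.131
0.1 100 [-0.0179 -0.0037  0.1095]
0.12 105 [-0.0177 -0.0047  0.1298]
0.14 109 [-0.0182 -0.0035  0.1502]
0.16 112 [-0.0185 -0.0014  0.1707]
front 0 
0.1 27 [-0.0228 -0.0333  0.1087]
0.12 27 [-0.0231 -0.037   0.1275]
0.14 35 [-0.0236 -0.0329  0.1481]
0.16 32 [-0.0237 -0.0304  0.1708]
front 68 -0.08847970473389606
```

View pics/s6.png

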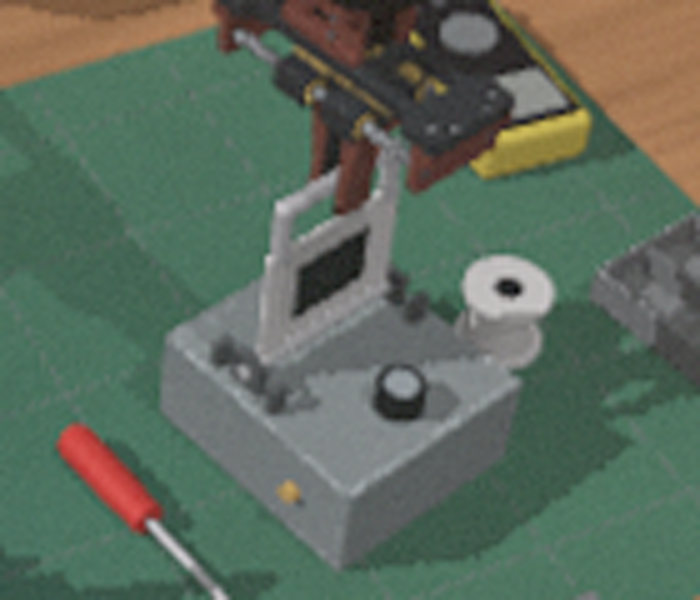

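The flap stands upright with the bar between the fingers at (335,190). Both views put its lean at about -0.01 rad, and the front panel is home. Handing in.

```bash
python3 -m handwheel '[[[0,0,0,0,0,0,1],[0,0,0,0,0,0,1],[0,0,0,0,0,0,1]]]'; python3 -c "
from cell import bot
print(bot.close_job())"
```

```text
t: 12.05
position: [0.6014, 0.1391, 0.1973]
eef_rot: [-1.937, -2.473, 0.001]
ft_force: [1.4, 0.1, -7.1]
finger_gap: 0.125
the job is handed in; nothing more can be done
None
```

I pushed the grey box's drawer home with the shut fingers. Then I gripped the flap's bar from above at 30 N and swung the flap upright, and I handed the job in at about 12 s with the bar still held.

**Last checks:**
- **Flap:** both camera views put its lean at about -0.01 rad (limit 0.08). The fingers stayed about 11 mm apart on the 12 mm bar, so it is gripped. The arm had been still for over 1 s.
- **Drawer:** the push ran into the stop, with force rising to more than 6 N and no further travel. The depth image from the top camera put the front face at -88.5 mm against -87 mm nominal. That 1.5 mm is within the 2 mm camera calibration. The front was hidden from the scene camera.
- **Core:** I could not see it once the drawer was shut. It was lying in the drawer before the slow push, so I am assuming it stayed there.
- **Bystanders:** I made no moves near them. The reel, the screwdriver and the parts of the multimeter and tray in view looked undisturbed in the last pictures, but I did not measure any of them. The pliers, board stand and pot were not in those final crops.
- **Wrist force:** the downward reading crept from -4 to -7 N while holding. The limit is 120 N.

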